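# Push the clothespin caddy into its corner on the laundry shelf

### The arm

A 6-joint arm with a two-finger parallel gripper is mounted at the origin on the work surface. World frame = base frame: x ahead of the robot, y to its left, z up, the work surface at z = 0. Lengths are in m, angles in degrees, forces in N, time in s.
With the tool pointing down it reaches from about 0.3 to 0.75 m from the base axis. Payload 8.5 kg.
Tool frame: the origin (TCP) lies midway between the tips of the shut fingers; the grasp point (between the pads) lies 19 mm behind it (env.grip_depth is the distance from the TCP to the grasp point, in m); y points along the fingers, x is the direction in which the jaws open and shut, and the axes are right-handed (so a half turn about y gives the same grasp; the last joint's range is limited). The gripper opens to 85 mm and grips with 20 to 120 N. Pads are 22 mm wide; open, the fingers measure 114 mm over their backs; the gripper's body (76 mm by 85 mm) begins 54 mm behind the grasp point. The pads swing forward as they close: fully open they stand 13 mm farther back than shut.
Start: joints at [-78.398, 21.807, 74.336, -0, 83.858, -12.336], TCP at [0.223, -0.503, 0.231] pointing down, gripper open.
Joint ranges: [-178.18, 178.18], [-50.72, 133.34], [12.68, 142.11], [-81.47, 261.47], [9.98, 163.14], [-165.26, 165.26]. Speed limits (degrees/s): [136.94, 136.94, 180, 180, 180, 180].

### API

Orientations are given as a 3x3 rotation matrix whose columns are the frame's x, y, z axes.
In Python, from rig import env gives the robot as it stands.
- The arm moves only by the shell command python3 -m inch 'ROWS' [FORCE]. ROWS is JSON, a list that holds one entry, the list of rows, each a list of 7 numbers: the gripper command: -1 is shut, 1 is fully open, values between are in proportion, then the shift along the world's x, y, z in cm, then the turn, a rotation vector about the world's x, y, z in degrees. In form: [[[grip, dx, dy, dz, rx, ry, rz], ...]]. A call has 1 to 20 rows; each row is the pose to reach, as a shift and turn from the pose commanded when the call began; what a row does not reach only later rows make up. A row lasts 1/8 s, in which the tool goes at most 62.5 mm and 10.7 degrees, less where a joint would pass 70% of its speed; a pose out of reach is approached as far as the arm can. A call with a gripper value outside its range is refused whole. The fingers move at their own pace and stop on an object; FORCE is the grip in N (left out, the last holds). Time passes only in rows, so rows that repeat a pose let the fingers close. It gives the time, the measured TCP pose, the force and the opening at its end, in the units of the state.
- env.observe(): the state, without advancing time (a new reading comes with each control period).
- env.get_image(name): name is "side" or "top" or "wrist"; returns a dict with "frame" (480x640x3 uint8, red, green, blue), "mtx" (3x3 intrinsics, pixels), "rvec" (rotation vector, rad) and "tvec" (3), from world to camera coordinates, as OpenCV has them. Camera axes: x right, y down, z forward; pixel columns grow to the right and rows downward; lengths in m; the calibration is good to about 2 mm. The wrist camera is an equidistant fisheye: a pixel r from the principal point sees the ray r / f radians off the axis. A picture is of the moment at which its call begins. There is no depth.
- env.close_job(): hands the job in, once; it reports no verdict.
The state is a dict: "time_s": time; "q": joint angles; "qvel": joint speeds; "joint_efforts": joint torques, N m; "position": TCP position; "tool_rot": TCP orientation; "ft_force": force on the tool from outside, world axes, zero at the start; "wrist_torque": the same for the moment, N m; "grip_width": finger opening in m.
Only numpy, scipy, OpenCV 4.12 (cv2) and the standard library are available. Lean on these libraries where they do the work, as an engineer would, in place of code of your own. Each camera call takes 0.05 s, during which the arm holds its last target.

### The job

Push the steel clothespin caddy along the shelf into its corner: one long side flush against the wooden stop strip, and the end beside the bins up against the side of the stacked white bins. Only push it with the fingers: never lift or tip it, leave its handle folded down, and leave everything else on the shelf where it is.

Things in the scene. Friction and masses are not known exactly. Their poses are not given: they have to be found in the camera images.
- caddy: open stainless steel clothespin caddy, a rectangular box 80 mm (its x) by 120 mm (its y) by 65 mm tall, walls 3 mm, filled with clothespins to about 23 mm below the rim, 0.3 to 0.6 kg, stands loose on the shelf. Origin: centre of its underside; z up. Starts in the open space in front of the strip, 30 to 110 mm from it, turned up to 0.35 rad from square with the strip, with its +x long side towards the strip. Round its sides nothing sticks out.
- caddy_handle (a joint): hinge of the caddy's bail handle (rad): 0 = folded down, lying just above the rim towards the caddy's +y end, top about 71 mm above the shelf; grows as it is raised, 1.57 = upright. It stays where it is left and starts at 0 to 0.12, so its grip stands at most 80 mm above the shelf. Leave it folded (below 0.6).
- strip: wooden stop strip fixed to the shelf, 600 mm long (its y), 18 mm thick, 30 mm tall. Origin: middle of its front face (the long face towards the robot), at shelf height; its y runs along the strip, its x points away from the robot, out of the back of the strip: things in front of the strip have negative x in this frame.
- bins: stacked pair of lidded white plastic bins, together a block 180 mm (its x) by 150 mm (its y) by 130 mm tall with straight sides; stands firm and cannot be pushed away. Origin: centre of its underside. It stands square in front of the strip with its back against it, either to the left or to the right of the caddy; its axes are parallel to the strip's. The side that faces the caddy is 75 mm from its origin.
- card_box: closed cardboard box, 100 mm (x) by 80 mm (y) by 55 mm tall, loose, in front of the strip on the other side of the caddy from the bins, its centre 450 mm from the bins' centre along the strip. Origin: centre of its underside. Leave alone.
- dish: round glass dish with a cork bottom, 86 mm across, 32 mm tall, loose, to one side nearer the robot. Origin: centre of its underside. Leave alone.
- lint_cover: flat slotted silicone lint trap cover, 60 mm (x) by 110 mm (y) by 12 mm thick, lying loose to the other side nearer the robot. Origin: centre of its underside. Leave alone.
Not all that is in view belongs to the job. What is shaped like the bins but green is not meant.

How it is judged:
By the outcome, as a careful person would: the job done as asked, in the order asked, and still so for the second after the job is handed in, with the robot touching nothing.
It also fails if it takes over 48 s, if anything falls off the work surface, if the arm or the gripper's body presses on something with over 40 N, if the wrist force passes 120 N, or if a joint passes its speed limit or range.

## Working session

There is one attempt and no reset: what is moved stays moved. The work goes in short steps, Python scripts to look and compute and a shell command to move; the robot and the scene stay as the last step left them, time stands still between calls to the robot, and variables do not carry over. Pictures are saved under pics/ and viewed, and the job is handed in when it is done.

```bash
mkdir -p pics; ls; python3 - <<'E'
from rig import env
import cv2
for n in ("top","side"):
    d=env.get_image(n); cv2.imwrite(f"pics/{n}0.png",d["frame"][:,:,::-1]); print(n,d["mtx"],d["rvec"],d["tvec"])
s=env.observe(); print(s["time_s"],s["position"],s["tool_rot"],s["ft_force"],s["grip_width"])
E
```

```text
pics
top [[610.21629122   0.         322.49955859]
 [  0.         610.21629122 238.11696583]
 [  0.           0.           1.        ]] [ 2.1334979  -2.19525207  0.09103087] [0.1011299  0.51155273 1.37141335]
side [[585.60901747   0.         330.1735804 ]
 [  0.         585.60901747 240.49833558]
 [  0.           0.           1.        ]] [ 0.412803   -2.79958873  1.09496873] [0.51775789 0.08958092 1.17189352]
0.1 [ 0.22308912 -0.50243893  0.23078603] [[ 4.05721944e-01 -2.60914745e-04  9.13996519e-01]
 [-9.13995706e-01  1.24767587e-03  4.05721939e-01]
 [-1.24623024e-03 -9.99999188e-01  2.67734523e-04]] [0.45206602 0.82924969 0.00128173] 0.0852099987868153
```

View pics/top0.png

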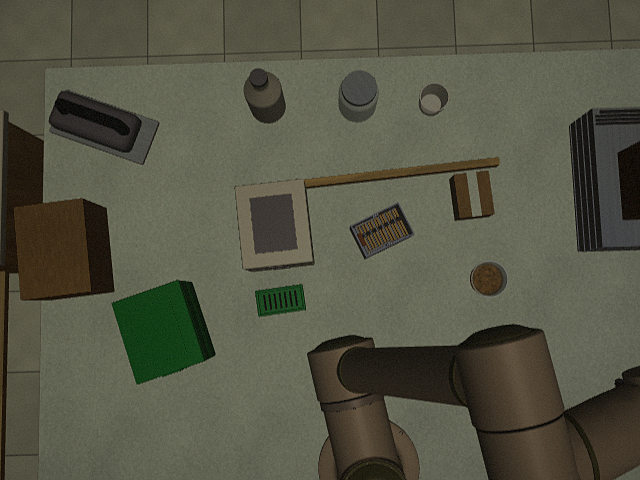

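View pics/side0.png

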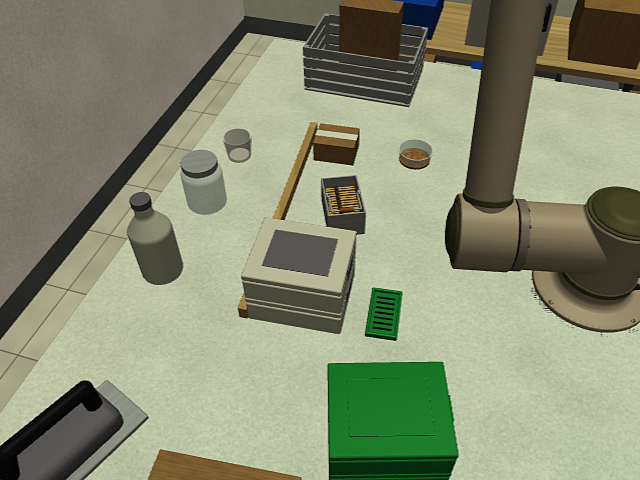

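The top view shows the strip running from (305,184) to (498,162), with the white bins to its left, right edge at about x=313. The caddy is at (381,231), the card box at (472,195), the dish at (488,279) and the lint cover at (280,300). I'll zoom in to get the corners.

```bash
python3 - <<'E'
import cv2
a=cv2.imread("pics/top0.png"); c=a[150:320,220:520]
c=cv2.convertScaleAbs(cv2.resize(c[0:130,70:270],None,fx=4,fy=4,interpolation=cv2.INTER_CUBIC),alpha=1.5)
cv2.imwrite("pics/topz.png",c)
b=cv2.imread("pics/side0.png")[110:260,220:380]
cv2.imwrite("pics/sidez.png",cv2.resize(b,None,fx=4,fy=4,interpolation=cv2.INTER_CUBIC))
E
cat > h.py <<'E'
import numpy as np, cv2
from rig import env
def cast(d,px,z):
    R=cv2.Rodrigues(d["rvec"])[0]; t=np.asarray(d["tvec"]).ravel()
    p=np.c_[np.atleast_2d(px),np.ones(len(np.atleast_2d(px)))]@np.linalg.inv(d["mtx"]).T
    w=p@R; c=-R.T@t
    return (c+w*((z-c[2])/w[:,2])[:,None])
E
```

```text
(no output)
```

View pics/topz.png

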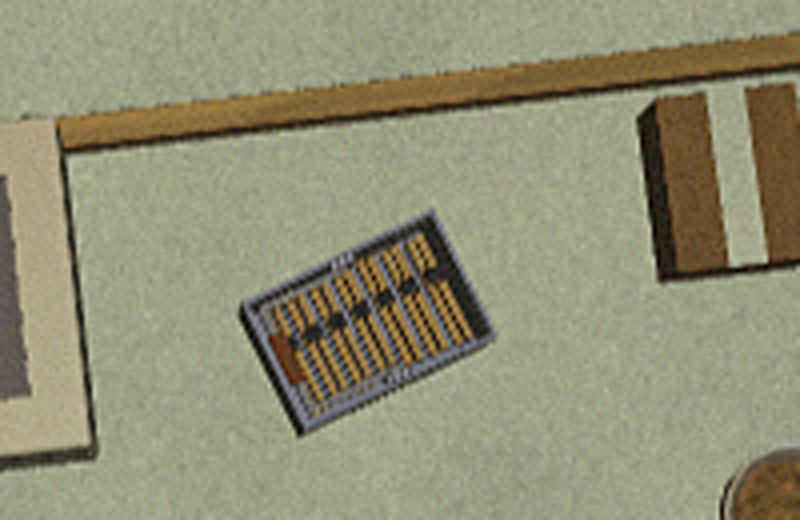

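View pics/sidez.png

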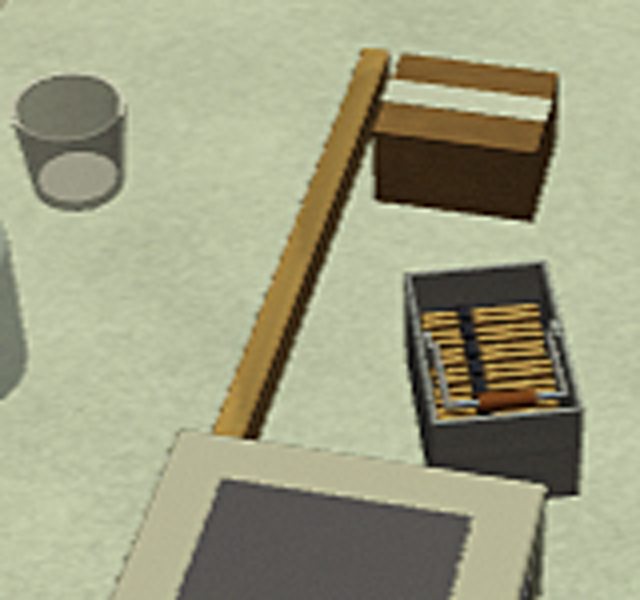

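```bash
python3 - <<'E'
from h import *
d=env.get_image("top")
f=lambda p,z: cast(d,np.array(p)/4.+[290-.375,150-.375],z)
c=f([(243,302),(433,212),(494,338),(303,433)],.065); print("caddy rim FL(+y,+x),FR,NR,NL\n",c.round(4))
s=f([(66,151),(640,83)],.030); b=f([(57,122),(96,447)],.13)
print(s.round(4),b.round(4))
u=s[0]-s[1]; u/=np.linalg.norm(u); ang=np.degrees(np.arctan2(-u[0],u[1])); print("yaw strip",ang)
v=b[0]-b[1]; print("yaw bins",np.degrees(np.arctan2(v[1],v[0])), )
for i,j in((0,1),(3,2)): w=c[i]-c[j]; print("caddy yaw",np.degrees(np.arctan2(-w[0],w[1])),np.linalg.norm(w))
for i,j in((0,3),(1,2)): w=c[i]-c[j]; print("caddy yaw x",np.degrees(np.arctan2(w[1],w[0])),np.linalg.norm(w))
print("centre",c.mean(0))
k=f([(660,280),(800,262),(640,118)],.0); print("card",k)
k=cast(d,[(488,279)],.03);print("dish",k); print("lint",cast(d,[(305,290),(280,300)],.01)); 
a=np.radians(ang);X=np.array([np.cos(a),np.sin(a),0]);Y=np.array([-np.sin(a),np.cos(a),0])
print("X",X,"Y",Y,"strip x",s@X,"bin y",b@Y,"caddy X",c@X,"caddy Y",c@Y,"gap")
E
```

```text
caddy rim FL(+y,+x),FR,NR,NL
 [[ 0.5376  0.0231  0.065 ]
 [ 0.5851 -0.0845  0.065 ]
 [ 0.5134 -0.1155  0.065 ]
 [ 0.4636 -0.0077  0.065 ]]
[[ 0.6323  0.1209  0.03  ]
 [ 0.6618 -0.2103  0.03  ]] [[0.6297 0.1216 0.13  ]
 [0.4552 0.1053 0.13  ]]
yaw strip 5.092728417585678
yaw bins 5.3253970091836305
caddy yaw 23.78743709751669 0.117610237846344
caddy yaw 24.78794489557032 0.11869560971053118
caddy yaw x 22.625783281326772 0.08018019982281391
caddy yaw x 23.377860279175323 0.078093140298645
centre [ 0.52492299 -0.0461632   0.065     ]
card [[ 0.55104958 -0.22231689  0.        ]
 [ 0.55919115 -0.30412     0.        ]
 [ 0.64708975 -0.21530238  0.        ]]
dish [[ 0.41012883 -0.28464852  0.03      ]]
lint [[0.39723214 0.13021441 0.01      ]
 [0.37597306 0.18817763 0.01      ]]
X [0.99605234 0.08876789 0.        ] Y [-0.08876789  0.99605234  0.        ] strip x [0.64049763 0.64049763] bin y [0.06517436 0.06446262] caddy X [0.53755574 0.57525282 0.50110284 0.46110045] caddy Y [-0.02471067 -0.13611577 -0.16061719 -0.04886543] gap
```

Measured in the strip frame (yaw about 5.2°): strip face X=0.6405, bins side Y=0.065, caddy centre (0.519, -0.093) with yaw about 18.5°.

The plan has two steps:
1. Two-finger push along X until the caddy sits square on the strip.
2. Two-finger push along Y into the bins.

First I'll approach behind the caddy.

```bash
python3 -m inch '[[[0.4,5,11,0,0,0,-5],[0.4,10,22,0,0,0,-10],[0.4,15,33,0,0,0,-15],[0.4,20.4,44.2,-3,0,0,-18.9],[0.4,20.4,44.2,-6,0,0,-18.9],[0.4,20.4,44.2,-11,0,0,-18.9],[0.4,20.4,44.2,-11,0,0,-18.9],[0.4,20.4,44.2,-11,0,0,-18.9],[0.4,20.4,44.2,-11,0,0,-18.9],[0.4,20.4,44.2,-15,0,0,-18.9],[0.4,20.4,44.2,-18,0,0,-18.9],[0.4,20.4,44.2,-20,0,0,-18.9],[0.4,20.4,44.2,-21.3,0,0,-18.9],[0.4,20.4,44.2,-21.3,0,0,-18.9],[0.4,20.4,44.2,-21.3,0,0,-18.9]]]'
python3 - <<'E'
from h import *
for n in ("top","side"):
    d=env.get_image(n); cv2.imwrite(f"pics/{n}1.png",d["frame"][:,:,::-1])
E
```

```text
time_s: 2.02
position: [0.4275, -0.0612, 0.0189]
tool_rot: [[0.087, 0.001, 0.996], [-0.996, -0.0, 0.087], [0.001, -1.0, 0.001]]
ft_force: [-0.2, 0.6, 0.2]
grip_width: 0.0598
```

View pics/side1.png

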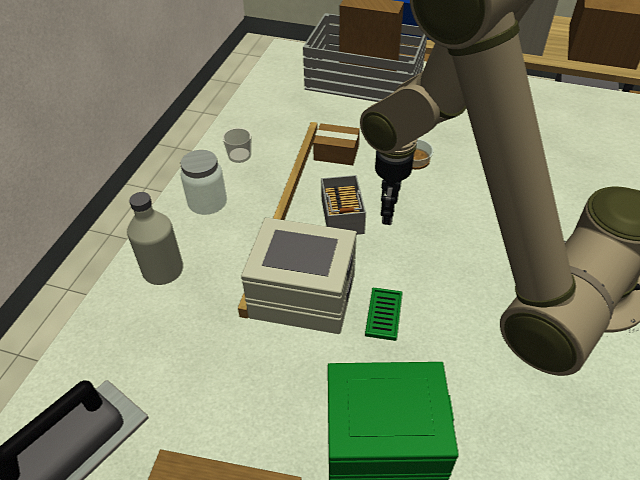

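View pics/top1.png

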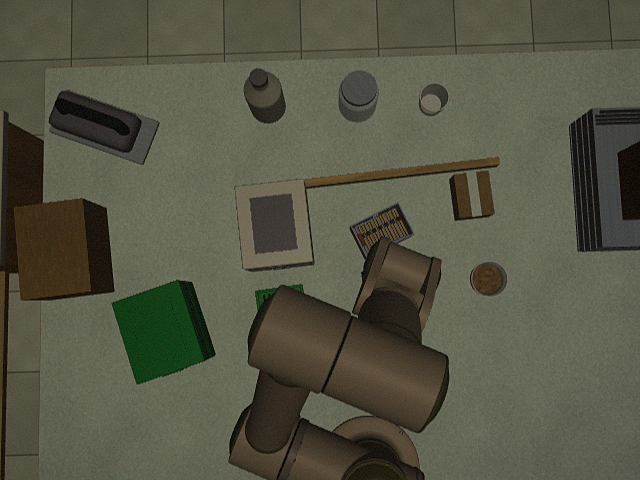

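The shut fingers sit at about (388,215) in the side view, behind the caddy and clear of it. Now I'll push along X.

```bash
python3 -m inch '[[[0.4,1,0.09,0,0,0,0],[0.4,2,0.18,0,0,0,0],[0.4,2.7,0.24,0,0,0,0],[0.4,3.3,0.3,0,0,0,0],[0.4,3.9,0.35,0,0,0,0],[0.4,4.5,0.4,0,0,0,0],[0.4,5.1,0.46,0,0,0,0],[0.4,5.7,0.51,0,0,0,0],[0.4,6.3,0.56,0,0,0,0],[0.4,6.9,0.62,0,0,0,0],[0.4,7.5,0.67,0,0,0,0],[0.4,8.1,0.72,0,0,0,0],[0.4,8.7,0.78,0,0,0,0],[0.4,9.3,0.83,0,0,0,0],[0.4,9.9,0.88,0,0,0,0],[0.4,10.4,0.93,0,0,0,0],[0.4,10.8,0.96,0,0,0,0],[0.4,11.2,1,0,0,0,0],[0.4,11.5,1.02,0,0,0,0],[0.4,11.5,1.02,0,0,0,0]]]'
python3 - <<'E'
from h import *
for n in ("top","side"):
    d=env.get_image(n); cv2.imwrite(f"pics/{n}2.png",d["frame"][:,:,::-1])
a=cv2.imread("pics/top2.png")[150:280,290:490]; b=cv2.imread("pics/side2.png")[110:260,220:420]
cv2.imwrite("pics/z2.png",np.vstack([cv2.resize(a,(500,325)),cv2.resize(b,(500,275))]))
E
```

```text
time_s: 4.62
position: [0.5425, -0.0505, 0.0183]
tool_rot: [[0.088, 0.001, 0.996], [-0.996, -0.0, 0.088], [0.0, -1.0, 0.001]]
ft_force: [-2.4, -0.7, -0.5]
grip_width: 0.0601
```

View pics/z2.png

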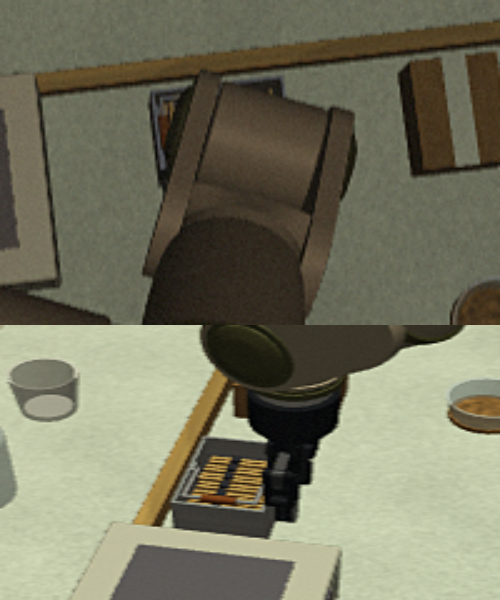

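The caddy is now square to the strip with a small gap left. I'll close it gently.

```bash
python3 -m inch '[[[0.4,0.4,0.04,0,0,0,0],[0.4,0.8,0.07,0,0,0,0],[0.4,1.1,0.1,0,0,0,0],[0.4,1.3,0.12,0,0,0,0],[0.4,1.3,0.12,0,0,0,0]]]'
```

```text
time_s: 5.35
position: [0.5555, -0.0493, 0.0183]
tool_rot: [[0.088, 0.001, 0.996], [-0.996, -0.0, 0.088], [0.0, -1.0, 0.001]]
ft_force: [-2.3, -0.6, 0.7]
grip_width: 0.06
```

```bash
python3 -m inch '[[[0.4,0.1,0.01,0,0,0,0],[0.4,0.2,0.02,0,0,0,0],[0.4,0.2,0.02,0,0,0,0]]]'; python3 -m inch '[[[0.4,0.1,0.01,0,0,0,0],[0.4,0.2,0.02,0,0,0,0],[0.4,0.2,0.02,0,0,0,0]]]'
```

```text
time_s: 5.72
position: [0.5572, -0.0491, 0.0183]
tool_rot: [[0.088, 0.0, 0.996], [-0.996, 0.0, 0.088], [-0.0, -1.0, 0.0]]
ft_force: [-4.7, -0.5, 1.6]
grip_width: 0.0597
time_s: 6.1
position: [0.5589, -0.0488, 0.0183]
tool_rot: [[0.088, -0.001, 0.996], [-0.996, 0.0, 0.088], [-0.0, -1.0, -0.001]]
ft_force: [-5.4, 0.5, 2.8]
grip_width: 0.0598
```

```bash
python3 -m inch '[[[0.4,0.1,0.01,0,0,0,0],[0.4,0.15,0.01,0,0,0,0],[0.4,0.15,0.01,0,0,0,0]]]'
```

```text
time_s: 6.48
position: [0.5589, -0.0486, 0.0182]
tool_rot: [[0.087, -0.004, 0.996], [-0.996, 0.001, 0.087], [-0.001, -1.0, -0.004]]
ft_force: [-13.0, -1.1, 6.2]
grip_width: 0.0599
```

The fingers have stopped with 13 N, so the caddy is against the strip. Next I'll back off, rise, turn 90° and stop above the -Y end.

```bash
python3 -m inch '[[[0.4,-1.5,-0.13,0,0,0,0],[0.4,-3,-0.27,0,0,0,0],[0.4,-4,-0.36,2,0,0,0],[0,-4,-0.36,6,0,0,0],[-0.3,-4,-2,11,0,0,10],[-0.3,-4,-6,14,0,0,20],[-0.3,-4,-9.3,14,0,0,30],[-0.3,-2,-12,14,0,0,40],[-0.3,0,-14,14,0,0,50],[-0.3,2,-16,14,0,0,60],[-0.3,4,-18,14,0,0,70],[-0.3,5,-20,14,0,0,80],[-0.3,5,-22,14,0,0,90],[-0.3,5,-22,14,0,0,90],[-0.3,5,-22,14,0,0,90]]]'
python3 - <<'E'
from h import *
for n in ("top","side"):
    d=env.get_image(n); cv2.imwrite(f"pics/{n}3.png",d["frame"][:,:,::-1])
a=cv2.imread("pics/top3.png")[150:280,290:490]; b=cv2.imread("pics/side3.png")[110:260,220:420]
cv2.imwrite("pics/z3.png",np.vstack([cv2.resize(a,(500,325),interpolation=2),cv2.resize(b,(500,275))]))
E
```

```text
time_s: 8.35
position: [0.6109, -0.2681, 0.1584]
tool_rot: [[0.996, 0.001, -0.085], [0.085, 0.0, 0.996], [0.001, -1.0, 0.0]]
ft_force: [-0.8, -0.2, 0.3]
grip_width: 0.0301
```

View pics/z3.png

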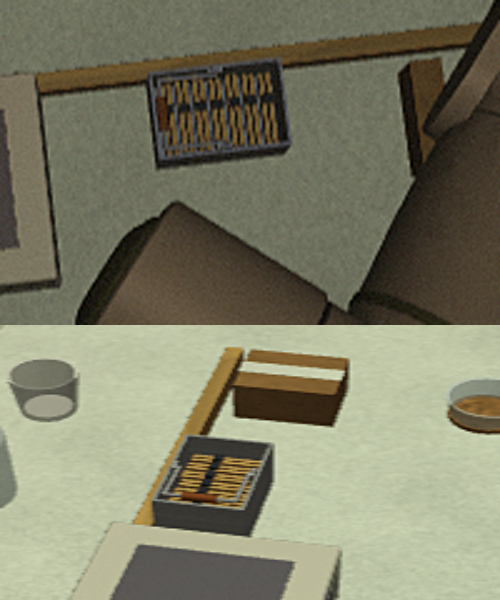

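The caddy lies along the strip, with rim corners in the enlarged picture at about (150,75), (281,60), (291,147) and (157,167). I'll measure the gap to the bins.

```bash
python3 - <<'E'
from h import *
d=env.get_image("top")
c=cast(d,np.array([(150,75),(281,60),(291,147),(157,167)])/2.5+[289.8,149.8],.065)
a=np.radians(5.1);X=np.array([np.cos(a),np.sin(a),0]);Y=np.array([-np.sin(a),np.cos(a),0])
print((c@X).round(4),(c@Y).round(4))
print("TCP",X@env.observe()["position"],Y@env.observe()["position"])
E
```

```text
[0.6394 0.6389 0.5597 0.556 ] [-0.0359 -0.1542 -0.1529 -0.032 ]
TCP 0.584565008901513 -0.3212372304834068
```

```bash
python3 -m inch '[[[-0.3,0,5,0,0,0,0.2],[-0.3,0,10,0,0,0,0.2],[-0.3,-0.1,13,0,0,0,0.2],[-0.3,-0.1,13,0,0,0,0.2],[-0.3,-0.1,13,-4,0,0,0.2],[-0.3,-0.1,13,-8,0,0,0.2],[-0.3,-0.1,13,-11,0,0,0.2],[-0.3,-0.1,13,-13,0,0,0.2],[-0.3,-0.1,13,-14,0,0,0.2],[-0.3,-0.1,13,-14,0,0,0.2]]]'
python3 - <<'E'
from h import *
for n in ("top","side"):
    d=env.get_image(n); cv2.imwrite(f"pics/{n}4.png",d["frame"][:,:,::-1])
a=cv2.imread("pics/top4.png")[150:280,290:490]; b=cv2.imread("pics/side4.png")[110:260,220:420]
cv2.imwrite("pics/z4.png",np.vstack([cv2.resize(a,(500,325),interpolation=2),cv2.resize(b,(500,275))]))
E
```

```text
time_s: 9.75
position: [0.6096, -0.1392, 0.0182]
tool_rot: [[0.996, -0.0, -0.091], [0.091, 0.0, 0.996], [-0.0, -1.0, 0.0]]
ft_force: [0.2, 0.1, 0.3]
grip_width: 0.0299
```

View pics/z4.png

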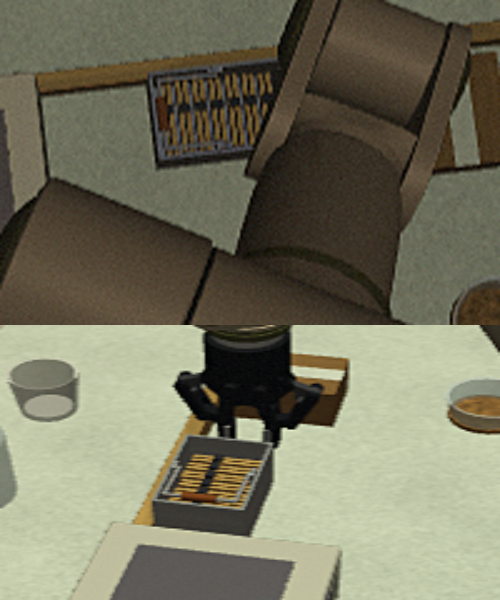

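The fingers are down behind the -Y end and clear of it. Next is the push along Y toward the bins.

```bash
python3 -m inch '[[[-0.3,-0.09,1,0,0,0,0],[-0.3,-0.18,2,0,0,0,0],[-0.3,-0.23,2.6,0,0,0,0],[-0.3,-0.28,3.2,0,0,0,0],[-0.3,-0.34,3.8,0,0,0,0],[-0.3,-0.39,4.4,0,0,0,0],[-0.3,-0.44,5,0,0,0,0],[-0.3,-0.5,5.6,0,0,0,0],[-0.3,-0.55,6.2,0,0,0,0],[-0.3,-0.6,6.8,0,0,0,0],[-0.3,-0.66,7.4,0,0,0,0],[-0.3,-0.71,8,0,0,0,0],[-0.3,-0.76,8.6,0,0,0,0],[-0.3,-0.82,9.2,0,0,0,0],[-0.3,-0.87,9.8,0,0,0,0],[-0.3,-0.92,10.4,0,0,0,0],[-0.3,-0.96,10.8,0,0,0,0],[-0.3,-1,11.2,0,0,0,0],[-0.3,-1.02,11.5,0,0,0,0],[-0.3,-1.02,11.5,0,0,0,0]]]'
python3 - <<'E'
from h import *
for n in ("top","side"):
    d=env.get_image(n); cv2.imwrite(f"pics/{n}5.png",d["frame"][:,:,::-1])
a=cv2.imread("pics/top5.png")[150:280,290:490]; b=cv2.imread("pics/side5.png")[110:260,220:420]
cv2.imwrite("pics/z5.png",np.vstack([cv2.resize(a,(500,325),interpolation=2),cv2.resize(b,(500,275))]))
E
```

```text
time_s: 12.35
position: [0.5992, -0.0232, 0.0181]
tool_rot: [[0.996, -0.001, -0.091], [0.091, 0.001, 0.996], [-0.001, -1.0, 0.001]]
ft_force: [-0.2, -0.8, 0.1]
grip_width: 0.0299
```

View pics/z5.png

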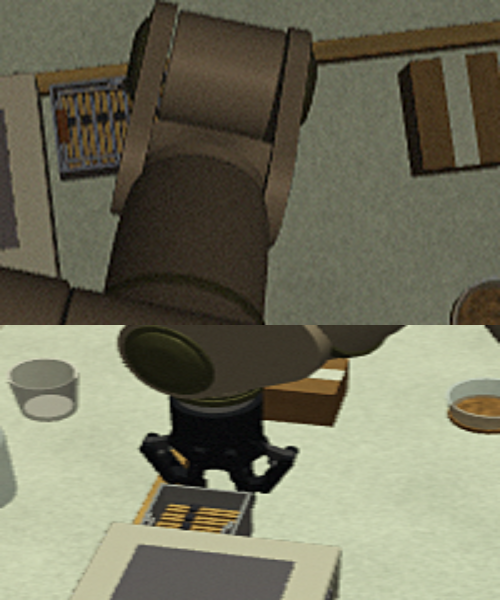

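Nearly there, with about 10 mm left. I'll finish in small steps and watch the force.

```bash
python3 -m inch '[[[-0.3,-0.04,0.4,0,0,0,0],[-0.3,-0.07,0.8,0,0,0,0],[-0.3,-0.08,0.9,0,0,0,0],[-0.3,-0.08,0.9,0,0,0,0]]]'; python3 -m inch '[[[-0.3,-0.01,0.1,0,0,0,0],[-0.3,-0.02,0.2,0,0,0,0],[-0.3,-0.02,0.2,0,0,0,0]]]'
```

```text
time_s: 12.95
position: [0.5986, -0.0144, 0.0183]
tool_rot: [[0.996, -0.0, -0.091], [0.091, 0.0, 0.996], [-0.0, -1.0, 0.0]]
ft_force: [-0.0, -0.0, 0.1]
grip_width: 0.0297
time_s: 13.32
position: [0.5984, -0.0138, 0.0184]
tool_rot: [[0.996, -0.0, -0.091], [0.091, -0.001, 0.996], [-0.0, -1.0, -0.001]]
ft_force: [-1.5, -7.2, -0.2]
grip_width: 0.03
```

```bash
python3 -m inch '[[[-0.3,-0.01,0.1,0,0,0,0],[-0.3,-0.01,0.15,0,0,0,0],[-0.3,-0.01,0.15,0,0,0,0]]]'
```

```text
time_s: 13.7
position: [0.5982, -0.0137, 0.0184]
tool_rot: [[0.996, -0.0, -0.091], [0.091, -0.003, 0.996], [-0.001, -1.0, -0.003]]
ft_force: [-2.8, -14.9, 0.2]
grip_width: 0.0299
```

That's 15 N of contact, and the TCP Y of -0.067 matches the predicted -0.066. I'll back off and look.

```bash
python3 -m inch '[[[-0.3,0.1,-1,0,0,0,0],[-0.3,0.2,-2.5,0,0,0,0],[-0.3,0.35,-4,0,0,0,0],[-0.3,0.35,-4,4,0,0,0],[-0.3,0.35,-4,9,0,0,0],[-0.3,0.35,-6,14,0,0,0],[-0.3,0,-12,14,0,0,0],[-0.3,-3,-18,14,0,0,0],[-0.3,-6,-24,14,0,0,0],[-0.3,-10,-29,14,0,0,0],[-0.3,-14,-33,14,0,0,0],[-0.3,-14,-33,14,0,0,0]]]'
python3 - <<'E'
from h import *
for n in ("top","side"):
    d=env.get_image(n); cv2.imwrite(f"pics/{n}6.png",d["frame"][:,:,::-1])
a=cv2.imread("pics/top6.png")[165:240,290:390]; b=cv2.imread("pics/side6.png")[110:260,220:420]
cv2.imwrite("pics/z6.png",cv2.convertScaleAbs(cv2.resize(a,(800,600),interpolation=2),alpha=1.4));cv2.imwrite("pics/z6b.png",cv2.resize(b,(800,600),interpolation=2))
E
```

```text
time_s: 15.2
position: [0.4557, -0.3446, 0.1584]
tool_rot: [[0.996, -0.0, -0.086], [0.086, -0.0, 0.996], [-0.0, -1.0, -0.0]]
ft_force: [0.6, 0.1, 0.3]
grip_width: 0.03
```

View pics/z6.png

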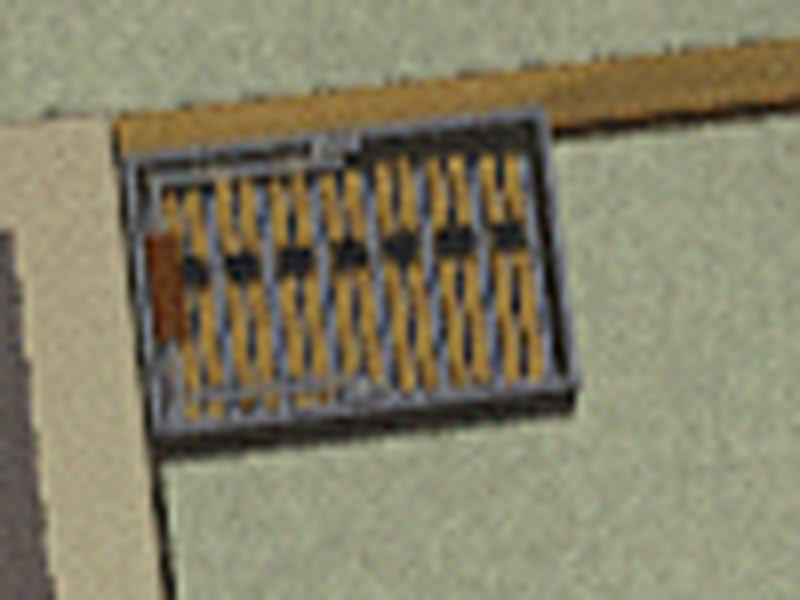

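View pics/z6b.png

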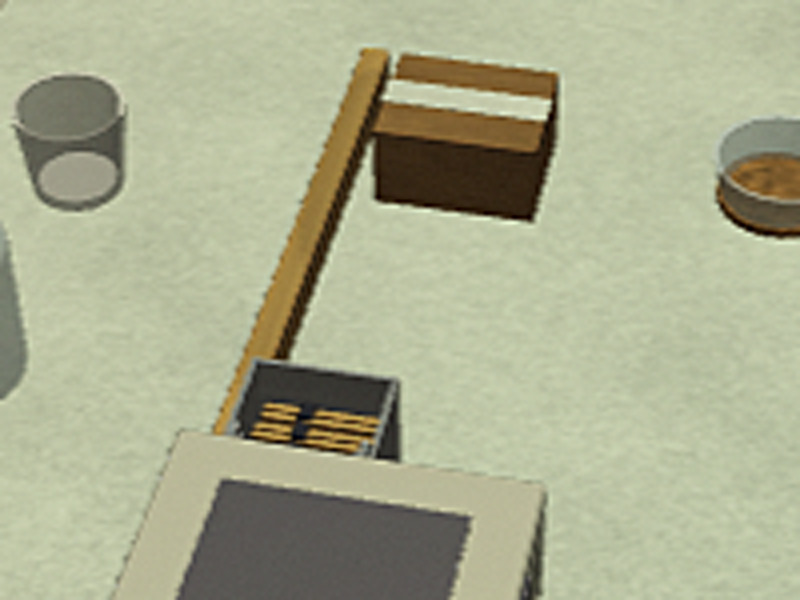

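View pics/top6.png

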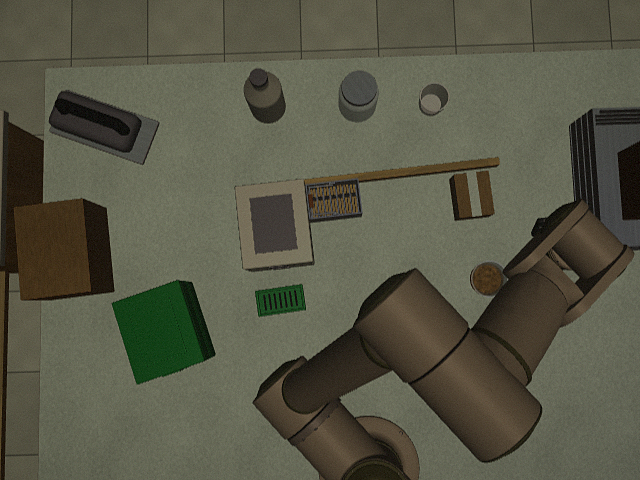

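```bash
python3 - <<'E'
from h import *
d=env.get_image("top")
f=lambda p,z: cast(d,np.array(p)/8.+[290-.44,165-.44],z)
c=f([(127,160),(545,106),(579,388),(155,437)],.065)
s=f([(580,132),(800,105)],.03); b=f([(112,120),(172,600)],.13)
a=np.radians(5.15);X=np.array([np.cos(a),np.sin(a),0]);Y=np.array([-np.sin(a),np.cos(a),0])
print("caddy X",(c@X).round(4),"Y",(c@Y).round(4),"strip",(s@X).round(4),"bins",(b@Y).round(4))
E
```

```text
caddy X [0.6406 0.6417 0.5614 0.5618] Y [ 0.0637 -0.0546 -0.0542  0.0649] strip [0.6397 0.6399] bins [0.0651 0.064 ]
```

The corner fits to about 1 mm. Only 15 s has been used, so I'll add one gentle press against the strip in case the slide opened a hairline gap.

```bash
python3 -m inch '[[[-0.3,-2,4,0,0,0,-10],[-0.3,-4,8,0,0,0,-20],[-0.3,-4,13,0,0,0,-30],[-0.3,-3,18,0,0,0,-40],[-0.3,-1,23,0,0,0,-50],[-0.3,1,28,0,0,0,-60],[-0.3,3,33,0,0,0,-70],[-0.3,5,36,0,0,0,-80],[-0.3,6,37.3,0,0,0,-89.8],[-0.3,6,37.3,0,0,0,-89.8],[-0.3,6,37.3,0,0,0,-89.8],[-0.3,6,37.3,-5,0,0,-89.8],[-0.3,6,37.3,-9,0,0,-89.8],[-0.3,6,37.3,-12,0,0,-89.8],[-0.3,6,37.3,-14,0,0,-89.8],[-0.3,6,37.3,-14,0,0,-89.8]]]'
python3 - <<'E'
from h import *
d=env.get_image("top"); cv2.imwrite("pics/top7.png",d["frame"][:,:,::-1])
a=np.radians(5.15);p=env.observe()["position"]
print(p[0]*np.cos(a)+p[1]*np.sin(a), -p[0]*np.sin(a)+p[1]*np.cos(a))
E
```

```text
time_s: 17.35
position: [0.5175, 0.0312, 0.0175]
tool_rot: [[0.096, -0.003, 0.995], [-0.995, 0.0, 0.096], [-0.001, -1.0, -0.003]]
ft_force: [0.2, -0.6, 0.2]
grip_width: 0.03
0.5188752776466833 -0.015409638640566735
```

View pics/top7.png

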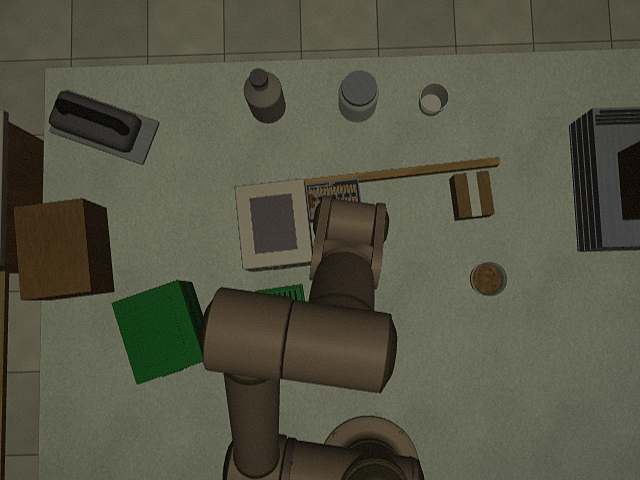

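No contact so far. I'll press gently, with an expected 3.3 cm of travel.

```bash
python3 -m inch '[[[-0.3,0.6,0.05,0,0,0,-0.3],[-0.3,1.2,0.1,0,0,0,-0.3],[-0.3,1.8,0.16,0,0,0,-0.3],[-0.3,2.4,0.21,0,0,0,-0.3],[-0.3,2.8,0.25,0,0,0,-0.3],[-0.3,3.1,0.28,0,0,0,-0.3],[-0.3,3.1,0.28,0,0,0,-0.3]]]'; python3 -m inch '[[[-0.3,0.1,0.01,0,0,0,0],[-0.3,0.2,0.02,0,0,0,0],[-0.3,0.2,0.02,0,0,0,0]]]'
```

```text
time_s: 18.27
position: [0.5494, 0.0346, 0.0182]
tool_rot: [[0.09, -0.0, 0.996], [-0.996, 0.0, 0.09], [-0.0, -1.0, -0.0]]
ft_force: [0.1, -0.1, 0.5]
grip_width: 0.03
time_s: 18.65
position: [0.5503, 0.0346, 0.0182]
tool_rot: [[0.09, -0.002, 0.996], [-0.996, -0.0, 0.09], [-0.0, -1.0, -0.002]]
ft_force: [-4.6, -1.2, 2.5]
grip_width: 0.03
```

```bash
python3 -m inch '[[[-0.3,0.1,0.01,0,0,0,0],[-0.3,0.15,0.01,0,0,0,0],[-0.3,0.15,0.01,0,0,0,0]]]'
```

```text
time_s: 19.02
position: [0.5503, 0.035, 0.018]
tool_rot: [[0.09, -0.006, 0.996], [-0.996, 0.0, 0.09], [-0.001, -1.0, -0.006]]
ft_force: [-10.9, -0.6, 4.5]
grip_width: 0.0296
```

It's firm: the force rose to 11 N with no movement. I'll retreat and do the final check.

```bash
python3 -m inch '[[[-0.3,-1,-0.09,0,0,0,0],[-0.3,-2.5,-0.22,0,0,0,0],[-0.3,-4,-0.36,0,0,0,0],[-0.3,-4,-0.36,4,0,0,0],[-0.3,-4,-0.36,9,0,0,0],[-0.3,-5,-1,15,0,0,0],[-0.3,-8,-6,16,0,0,0],[-0.3,-11,-12,16,0,0,0],[-0.3,-13,-18,16,0,0,0],[-0.3,-13,-24,16,0,0,0],[-0.3,-13,-30,16,0,0,0],[-0.3,-13,-34,16,0,0,0],[-0.3,-13,-34,16,0,0,0],[-0.3,-13,-34,16,0,0,0]]]'
python3 - <<'E'
from h import *
for n in ("top","side"):
    d=env.get_image(n); cv2.imwrite(f"pics/{n}8.png",d["frame"][:,:,::-1])
a0,a1=cv2.imread("pics/top0.png"),cv2.imread("pics/top8.png")
a=a1[165:240,290:390]
cv2.imwrite("pics/z8.png",cv2.convertScaleAbs(cv2.resize(a,(800,600),interpolation=2),alpha=1.4))
df=cv2.absdiff(a0,a1).max(2)
for n,(x0,y0,x1,y1) in dict(card=(445,165,498,225),dish=(466,258,510,300),lint=(250,280,310,320),bins=(230,175,302,272)).items():
    print(n,(df[y0:y1,x0:x1]>30).sum())
E
```

```text
time_s: 20.78
position: [0.4227, -0.3044, 0.1782]
tool_rot: [[0.09, -0.0, 0.996], [-0.996, 0.001, 0.09], [-0.001, -1.0, -0.0]]
ft_force: [0.2, 0.2, 0.4]
grip_width: 0.0298
card 0
dish 490
lint 0
bins 0
```

View pics/z8.png

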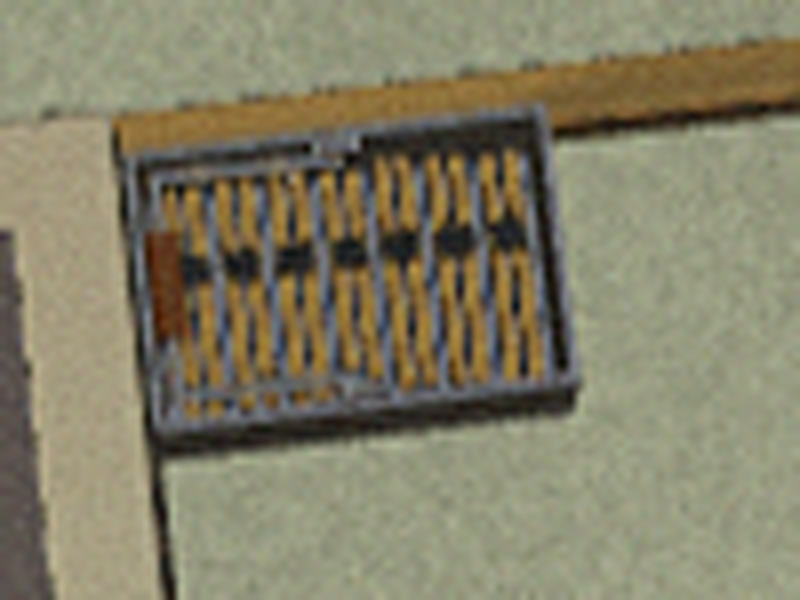

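View pics/side8.png

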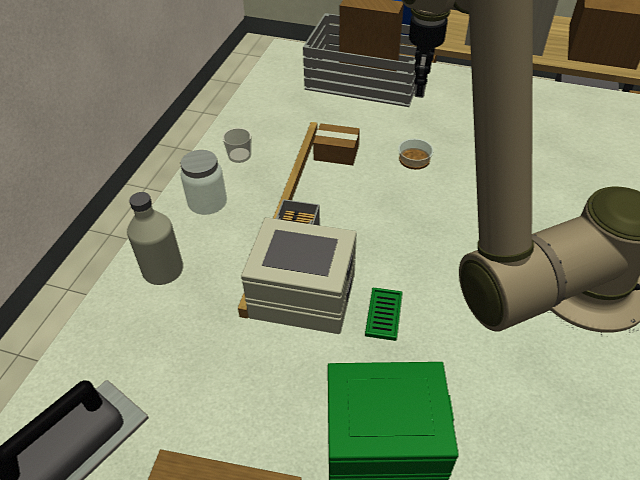

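The caddy sits in the corner with its handle folded. The side view shows the dish still at (416,153), as before; its difference in the top view is the arm covering it.

```bash
python3 -c "
from rig import env
print(env.close_job())"
```

```text
the job is handed in; nothing more can be done
None
```

The caddy is in its corner, with one long side against the strip and its +y end against the white bins. I handed the job in at about 21 s of the 48 s allowed.

**What I did:** I made a two-finger push square onto the strip, then a two-finger push along the strip into the bins, and finished with a light press against the strip. The readings after each contact peaked at about 15 N. The caddy was only pushed, never lifted.

**Last checks:**
- **Fit:** Measured before the last press, the caddy's edges matched the strip face and the bins' side to about 1–2 mm, with about 0.5° or less of turn. The 2 mm camera calibration can't resolve finer than that. During the final press the force rose to 11 N and the caddy did not move.
- **Handle:** It still looked folded in the final top view.
- **Other objects:** The card box, lint cover and bins showed no change between the first and last top views.
- **One check that disagreed:** The dish area did differ between those top views, because the arm was covering it. In the side view the dish looks to be where it started, though I compared that only by eye.

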